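# Clip a food box lid shut all round

## Robot

A 6-joint arm with a two-finger parallel gripper is mounted at the origin on the work surface. World frame = base frame: x ahead of the robot, y to its left, z up, the work surface at z = 0. Lengths are in m, angles in rad, forces in N, time in s.
With the tool pointing down it reaches from about 0.325 to 0.875 m from the base axis. Payload 4.4 kg.
Tool frame: the origin (TCP) lies where the fingers leave the gripper's body, on its centre line; the fingertips stand 73 mm ahead of it and the grasp point (between the pads) lies robot.grip_point_offset ahead of it (robot.grip_point_offset is the distance from the TCP to the grasp point, in m); z points along the fingers, y is the line along which they close (so a half turn about z gives the same grasp; the last joint's range is limited). The gripper opens to 85 mm and grips with 20 to 120 N. Pads are 22 mm wide; open, the fingers measure 114 mm over their backs; the gripper's body (76 mm by 85 mm) begins 54 mm behind the grasp point. The pads swing forward as they close: fully open they stand 13 mm farther back than shut.
Start: joints at [-1.379, 0.207, 1.542, -0, 1.393, -0.15], TCP at [0.193, -0.542, 0.304] pointing down, gripper open.
Joint ranges: [-2.73, 2.73], [-0.86, 2.22], [0.23, 2.46], [-1.11, 4.25], [0.08, 2.63], [-2.82, 2.82]. Speed limits (rad/s): [2.79, 2.79, 3.14, 3.14, 3.14, 3.14].

## Interface

Orientations are given as a 3x3 rotation matrix whose columns are the frame's x, y, z axes.
In Python, from bench import robot gives the robot as it stands.
- The arm moves only by the tool step_arm, never from a script. Its argument "deltas" is one flat list of numbers, 7 for each row, row after row: the turn, a rotation vector about the tool's x, y, z in rad, then the shift along the tool's x, y, z in cm, then the closure, from 0 (fully open) to 1 (shut). A call has 1 to 20 rows; each row shifts and turns the commanded pose from where the row before left it, along the tool's axes as they then stand; what a row does not reach is not made up. A row lasts 1/10 s, in which the tool goes at most 50 mm and 8.59 degrees, less where a joint would pass 70% of its speed; a pose out of reach is approached as far as the arm can. A call with a gripper value outside its range is refused whole. The fingers move at their own pace and stop on an object; "force" is the grip in N (left out, the last holds). Time passes only in rows, so rows that do not move let the fingers close. It gives the time, the measured TCP pose, the force, the opening and the grip force at its end, in the units of the state.
- robot.observe(): the state, without advancing time (a new reading comes with each control period).
- robot.snapshot(name): name is "scene" or "side" or "wrist"; returns a dict with "img" (420x560x3 uint8, red, green, blue), "intrinsics" (3x3 intrinsics, pixels), "xyz" and "attitude" of the camera in the world. Camera axes: x right, y up, looking along -z (the intrinsics and any distortion apply to the point x, -y, -z); pixel columns grow to the right and rows downward; lengths in m; the calibration is good to about 2 mm. A picture is of the moment at which its call begins. There is no depth.
- robot.sign_off(): hands the job in; it is judged then, once.
The state is a dict: "clock": time; "q": joint angles; "qd": joint speeds; "joint_efforts": joint torques, N m; "ee_pos": TCP position; "eef_rot": TCP orientation; "force": force on the tool from outside, world axes, zero at the start; "torque": the same for the moment, N m; "width": finger opening in m; "finger_force": force on a finger pad.
Only numpy, scipy, OpenCV 4.12 (cv2) and the standard library are available. Lean on these libraries where they do the work, as an engineer would, in place of code of your own. Each camera call takes 0.05 s, during which the arm holds its last target. There are 200 camera calls.

## Task

One of the two food boxes on the pantry counter has its lid on, but its four side clips still stand open. With the fingertips, gently press the clips down one after another, going round the rim, until every one has clicked shut against the side of the box. Do not pick up or tip the box or push it away from its place, and leave everything else as it stands.

Things in the scene. Friction and masses are not known exactly. Their poses are not given: they have to be found in the camera images.
- food_box: clear box of round biscuits, about 0.9 kg, loose on the counter: white lid seated on it, a teal clip hinged along the middle of each lid side, all standing open. Origin: centre of its underside; x along the long side, y the short side, z up. Lid 150 (x) by 110 (y) mm, its top 72 mm up; box below it 140 by 100; over the open clips 208 by 168. Pressed outside its footprint with over 14 N it may tip.
- clip_front (a joint): teal clip, front (box's -x) side of food_box: plate 60 wide, 3 thick, 28 mm out from its hinge. Angle below level: -0.2 rad standing open, 1.55 shut (flat on the box side, its stop). Let go before 0.9 it springs open again; past that it snaps shut and stays. Press straight down (4 to 12 N) to 25 mm below the hinge, the fingertip's near side 3 to 14 mm outside the hinge line; farther out it slips off.
- clip_front_hinge (a point): middle of the hinge line of clip_front, on the lid's -x edge, 64 mm above the counter and 76.5 mm out from the box's middle (1.5 mm outside the lid). Its own x axis runs from the hinge to the clip's free edge, y along the hinge line; it turns with the clip.
- clip_front_edge (a point): middle of the free edge of clip_front, 28 mm from the hinge
- clip_back (a joint): teal clip, back (box's +x) side of food_box: plate 60 wide, 3 thick, 28 mm out from its hinge. Angle below level: -0.2 rad standing open, 1.55 shut (flat on the box side, its stop). Let go before 0.9 it springs open again; past that it snaps shut and stays. Press straight down (4 to 12 N) to 25 mm below the hinge, the fingertip's near side 3 to 14 mm outside the hinge line; farther out it slips off.
- clip_back_hinge (a point): middle of the hinge line of clip_back, on the lid's +x edge, 64 mm above the counter and 76.5 mm out from the box's middle (1.5 mm outside the lid). Its own x axis runs from the hinge to the clip's free edge, y along the hinge line; it turns with the clip.
- clip_back_edge (a point): middle of the free edge of clip_back, 28 mm from the hinge
- clip_left (a joint): teal clip, left (box's +y) side of food_box: plate 85 wide, 3 thick, 28 mm out from its hinge. Angle below level: -0.2 rad standing open, 1.55 shut (flat on the box side, its stop). Let go before 0.9 it springs open again; past that it snaps shut and stays. Press straight down (4 to 12 N) to 25 mm below the hinge, the fingertip's near side 3 to 14 mm outside the hinge line; farther out it slips off.
- clip_left_hinge (a point): middle of the hinge line of clip_left, on the lid's +y edge, 64 mm above the counter and 56.5 mm out from the box's middle (1.5 mm outside the lid). Its own x axis runs from the hinge to the clip's free edge, y along the hinge line; it turns with the clip.
- clip_left_edge (a point): middle of the free edge of clip_left, 28 mm from the hinge
- clip_right (a joint): teal clip, right (box's -y) side of food_box: plate 85 wide, 3 thick, 28 mm out from its hinge. Angle below level: -0.2 rad standing open, 1.55 shut (flat on the box side, its stop). Let go before 0.9 it springs open again; past that it snaps shut and stays. Press straight down (4 to 12 N) to 25 mm below the hinge, the fingertip's near side 3 to 14 mm outside the hinge line; farther out it slips off.
- clip_right_hinge (a point): middle of the hinge line of clip_right, on the lid's -y edge, 64 mm above the counter and 56.5 mm out from the box's middle (1.5 mm outside the lid). Its own x axis runs from the hinge to the clip's free edge, y along the hinge line; it turns with the clip.
- clip_right_edge (a point): middle of the free edge of clip_right, 28 mm from the hinge
- shut_box: a second food box of the same make and size, full of square crackers, all four clips already shut; leave alone. Origin: centre of its underside, axes as for food_box
- tuna_can: flat can, blue label, 84 mm across, 36 mm high; leave alone. Origin: centre of its underside, z up
- jam_jar: jam jar with red cap, 64 mm across, 80 mm high; leave alone. Origin: centre of its underside, z up
- spice_jar: small spice jar, black cap, 46 mm across, 80 mm high; leave alone. Origin: centre of its underside, z up
- juice_bottle: juice bottle with white cap, 80 mm across, 215 mm high; leave alone. Origin: centre of its underside, z up
- tin_can: tall tin can, red label, 74 mm across, 105 mm high; leave alone. Origin: centre of its underside, z up
- wooden_spoon: wooden spoon 240 mm long lying on the counter; leave alone. Origin on its underside, x along the handle

How it is judged:
At the end, for the whole second after the job is handed in: All four clips are snapped shut (each joint above 1.45 rad of 1.55), the box stands flat (within 0.05 rad) and at rest within 50 mm of where it stood, and the other things are within 30 mm of their places and upright (value of joint each of clip_front, clip_back, clip_left, clip_right above 1.45 rad and distance of food_box from where it was at the start of the episode below 0.05 m and angle between food_box's own z axis and vertical below 0.05 rad and linear speed of food_box below 0.01 m/s and distance of each of shut_box, tuna_can, jam_jar, spice_jar, juice_bottle, tin_can, wooden_spoon from where it was at the start of the episode below 0.03 m and angle between each of shut_box, tuna_can, jam_jar, spice_jar, juice_bottle, tin_can's own z axis and vertical below 0.15 rad); the robot touches nothing.
It fails at once if the food box is picked up off the counter (its middle more than 12 mm up) (height (world z) of food_box above 0.012 m).
It fails at once if the food box is tipped by more than 0.2 rad (angle between food_box's own z axis and vertical above 0.2 rad).
It fails at once if the food box is pushed more than 50 mm from its place (distance of food_box from where it was at the start of the episode above 0.05 m).
It fails at once if the food box or its clips are pressed with more than 45 N (contact force between the arm and food_box above 45 N).
It fails at once if the shut food box or another bystander is moved by more than 30 mm, lifted or knocked over (distance of any of shut_box, tuna_can, jam_jar, spice_jar, juice_bottle, tin_can, wooden_spoon from where it was at the start of the episode above 0.03 m or angle between any of shut_box, tuna_can, jam_jar, spice_jar, juice_bottle, tin_can's own z axis and vertical above 0.4 rad).
It also fails if it takes over 54 s, if anything falls off the work surface, if the arm or the gripper's body presses on something with over 40 N, if the wrist force passes 120 N, or if a joint passes its speed limit or range.

## Working session

There is one attempt and no reset: what is moved stays moved. The work goes in short steps, Python scripts to look and compute and a tool call to move; the robot and the scene stay as the last step left them, time stands still between calls to the robot, and variables do not carry over. Pictures are saved under pics/ and viewed, at most 10 in all, crops included, and the job is handed in when it is done.

Besides the shell and the picture viewer there is one more tool, called after ">>>" by a JSON object that holds its "op" and its "data". step_arm: Moves the arm, as the interface text tells. Its arguments: {"type":"object","properties":{"deltas":{"type":"array"},"force":{"type":"number"}},"required":["deltas"]}

```bash
mkdir -p pics; python3 - <<'E'
from bench import robot
import cv2,numpy as np
o=robot.observe(); print(o, robot.grip_point_offset)
for n in("scene","side","wrist"):
    s=robot.snapshot(n); cv2.imwrite(f"pics/{n}0.png",s["img"][:,:,::-1]); np.savez(f"pics/{n}0.npz",**s)
    print(n,s["intrinsics"].tolist(),s["xyz"],np.round(s["attitude"],3).tolist(),s.keys())
E
```

```text
{'clock': 0.0, 'q': array([-1.37948770e+00,  2.07441691e-01,  1.54296654e+00,  3.62497352e-06,
        1.39344376e+00, -1.50520431e-01]), 'qd': array([-7.33386758e-04,  8.12940447e-04, -1.33313823e-03, -6.02905223e-04,
        5.83876821e-04, -2.06572327e-05]), 'joint_efforts': array([ 2.15210821e-03, -3.83027315e+01, -2.91595066e+01,  6.03623494e-05,
        1.05057753e-02, -9.77765751e-06]), 'ee_pos': array([ 0.19261334, -0.54116137,  0.30270725]), 'eef_rot': array([[ 9.42143410e-01,  3.35209805e-01, -4.26096770e-04],
       [ 3.35209901e-01, -9.42140859e-01,  2.21880100e-03],
       [ 3.42320675e-04, -2.23326060e-03, -9.99997448e-01]]), 'force': array([ 0.24989964,  0.25034234, -0.38562898]), 'torque': array([-0.02231817, -0.07225881,  0.00765697]), 'finger_force': 0.0, 'width': 0.08569990983293005} 0.0539
scene [[380.04546792163364, 0.0, 281.1448271979357], [0.0, 380.04546792163364, 217.9403522322438], [0.0, 0.0, 1.0]] [1.30180517 0.05277404 1.05715309] [[-0.05, -0.798, 0.601], [0.999, -0.045, 0.023], [0.009, 0.601, 0.799]] dict_keys(['img', 'intrinsics', 'xyz', 'attitude'])
side [[414.3320089393168, 0.0, 277.45149170061626], [0.0, 414.3320089393168, 211.62703555567577], [0.0, 0.0, 1.0]] [0.41624757 0.99917673 0.91585062] [[-0.982, 0.135, -0.13], [-0.187, -0.627, 0.756], [0.02, 0.767, 0.641]] dict_keys(['img', 'intrinsics', 'xyz', 'attitude'])
wrist [[332.385804055137, 0.0, 280.7383256418518], [0.0, 332.385804055137, 212.86659027409465], [0.0, 0.0, 1.0]] [ 0.26649202 -0.5139944   0.37127757] [[0.337, 0.896, 0.29], [-0.942, 0.321, 0.102], [-0.002, -0.307, 0.952]] dict_keys(['img', 'intrinsics', 'xyz', 'attitude'])
```

View pics/scene0.png

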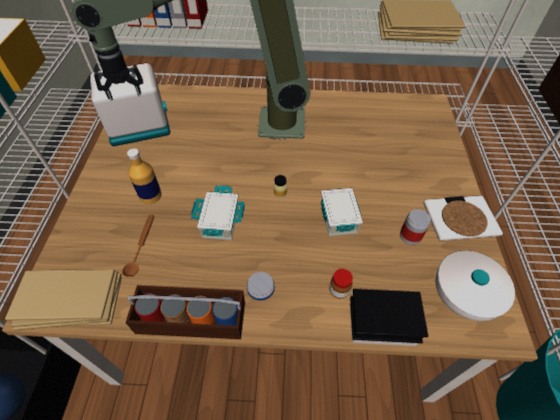

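View pics/side0.png

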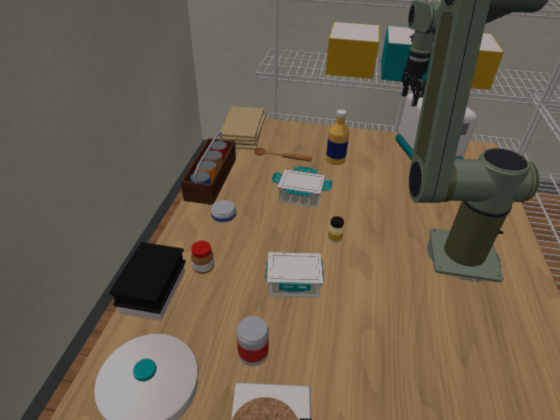

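The food box (open teal clips) is at about (219,212) in the scene view and (301,186) in the side view. The spice jar is nearby at (280,186), the bottle at (146,180). I'll zoom in on the box.

```bash
python3 - <<'E'
import cv2,numpy as np
a=cv2.imread("pics/scene0.png")[175:250,180:260]; b=cv2.imread("pics/side0.png")[150:225,260:340]
f=lambda i:cv2.resize(i,None,fx=5,fy=5,interpolation=cv2.INTER_CUBIC)
cv2.imwrite("pics/crop0.png",np.hstack([f(a),f(b)]))
E
```

```text
(no output)
```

View pics/crop0.png

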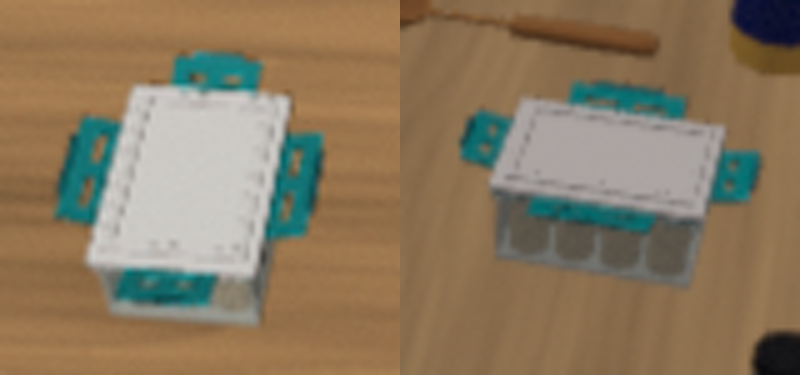

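```bash
cat >h.py <<'E'
import cv2,numpy as np
from scipy.optimize import least_squares
def proj(s,P):
    P=np.atleast_2d(P); c=(P-s["xyz"])@s["attitude"]*[1,-1,-1]
    q=c@s["intrinsics"].T; return q[:,:2]/q[:,2:]
def ray(s,px,z):
    d=np.linalg.inv(s["intrinsics"])@[*px,1]; d=s["attitude"]@(d*[1,-1,-1])
    return s["xyz"]+d*(z-s["xyz"][2])/d[2]
def rect(p,hx,hy,z):
    c,s_=np.cos(p[2]),np.sin(p[2])
    return np.array([[p[0]+c*a-s_*b,p[1]+s_*a+c*b,z] for a,b in((-hx,-hy),(-hx,hy),(hx,hy),(hx,-hy))])
E
python3 - <<'E'
from h import *
S=dict(np.load("pics/scene0.npz"));D=dict(np.load("pics/side0.npz"))
sc=np.array([(133,87),(290,97),(252,275),(90,263)])/5+[180,175]
sd=np.array([(323,126),(123,97),(90,188),(306,217)])/5 # placeholder order check below
sd=np.array([(725-400,126),(706-400,217),(490-400,188),(523-400,97)])/5+[260,150]
# scene TL = robot side(-x),-y ; TR = -x,+y ; BR=+x,+y ; BL=+x,-y.
# side cam at +y looking -y: right = -x. far=-y
A=np.array([ray(S,p,.072) for p in sc]);B=np.array([ray(D,p,.072) for p in sd])
print(A.round(4),B.round(4),sep="\n")
f=lambda p:np.r_[(proj(S,rect(p,.075,.055,.072))-sc).ravel(),(proj(D,rect(p,.075,.055,.072))-sd).ravel()]
r=least_squares(f,[*A.mean(0)[:2],0]);print(r.x,r.fun.round(1))
for n,s,px,z in[("spice",S,(280,181),.08),("bottle",S,(134,153),.215),("can",S,(261,281),.036),("shutlid",S,(340,203),.072),("spoon near",S,(150,218),.01)]:print(n,ray(s,px,z).round(3))
E
```

```text
[[ 0.4669 -0.2342  0.072 ]
 [ 0.4697 -0.1264  0.072 ]
 [ 0.6181 -0.133   0.072 ]
 [ 0.6146 -0.2368  0.072 ]]
[[ 0.4598 -0.2307  0.072 ]
 [ 0.4617 -0.1211  0.072 ]
 [ 0.6098 -0.1221  0.072 ]
 [ 0.607  -0.2357  0.072 ]]
[ 0.53800649 -0.18192803 -0.02879854] [ 0.1 -1.2  0.7 -1.1  1.4 -0.9 -0.5 -0.9 -0.3 -0.7 -0.8 -0.8 -1.  -1.4
 -1.  -0.7]
spice [0.407 0.013 0.08 ]
bottle [ 0.438 -0.449  0.215]
can [ 0.773 -0.025  0.036]
shutlid [0.488 0.219 0.072]
spoon near [ 0.54  -0.427  0.01 ]
```

Both views agree to about 7 mm: the box is at about (0.538,-0.182), yaw -0.03. I'll rise, turn the tool square to the box, shut the fingers, and move to a wrist view from above.

>>> {"op": "step_arm", "data": {"deltas": [0, 0, -0.14, 0, 0, -0.6, 1, 0, 0, -0.14, 0, 0, -0.6, 1, 0, 0, -0.14, 0, 0, -0.6, 1, 0, 0, -0.14, 0, 0, -0.6, 1, 0, 0, -0.14, 0, 0, -0.6, 1, 0, 0, -0.14, 0, 0, -0.6, 1, 0, 0, -0.14, 0, 0, -0.6, 1, 0, 0, -0.14, 0, 0, -0.6, 1, 0, 0, -0.08, 0, 0, -0.6, 1], "force": 20}}

```text
clock: 1.05
ee_pos: [0.1927, -0.5415, 0.3576]
eef_rot: [[0.025, 1.0, -0.0], [1.0, -0.025, 0.001], [0.001, -0.0, -1.0]]
force: [-0.5, -0.6, 1.2]
width: 0.0003
finger_force: 0.0
```

>>> {"op": "step_arm", "data": {"deltas": [0, 0, 0, 2.7, 2.8, 0, 1, 0, 0, 0, 2.7, 2.8, 0, 1, 0, 0, 0, 2.7, 2.8, 0, 1, 0, 0, 0, 2.7, 2.8, 0, 1, 0, 0, 0, 2.7, 2.8, 0, 1, 0, 0, 0, 2.7, 2.8, 0, 1, 0, 0, 0, 2.7, 2.8, 0, 1, 0, 0, 0, 2.7, 2.8, 0, 1, 0, 0, 0, 2.7, 2.8, 0, 1, 0, 0, 0, 2.7, 2.8, 1.0, 1, 0, 0, 0, 2.7, 2.8, 2.0, 1, 0, 0, 0, 2.4, 2.8, 2.4, 1, 0, 0, 0, 0, 0, 0, 1, 0, 0, 0, 0, 0, 0, 1]}}

```text
clock: 2.45
ee_pos: [0.5377, -0.2297, 0.3025]
eef_rot: [[0.027, 1.0, -0.003], [1.0, -0.027, 0.001], [0.001, -0.003, -1.0]]
force: [0.1, -0.5, 0.4]
width: 0.0
finger_force: 0.0
```

```bash
python3 - <<'E'
from bench import robot
import cv2,numpy as np
s=robot.snapshot("wrist"); cv2.imwrite("pics/w1.png",s["img"][:,:,::-1]); o=robot.observe(); np.savez("pics/w1.npz",ee=o["ee_pos"],R=o["eef_rot"],**s)
print(o["clock"],o["ee_pos"],o["eef_rot"].round(3).tolist(),o["q"].round(2),o["width"],s["xyz"])
E
```

```text
2.5 [ 0.53767968 -0.23075706  0.30367206] [[0.029, 1.0, -0.001], [1.0, -0.029, -0.0], [-0.0, -0.001, -1.0]] [-0.55  0.23  1.52 -0.    1.4  -0.52] -1.6451939944708756e-05 [ 0.53974954 -0.15019698  0.37098911]
```

View pics/w1.png

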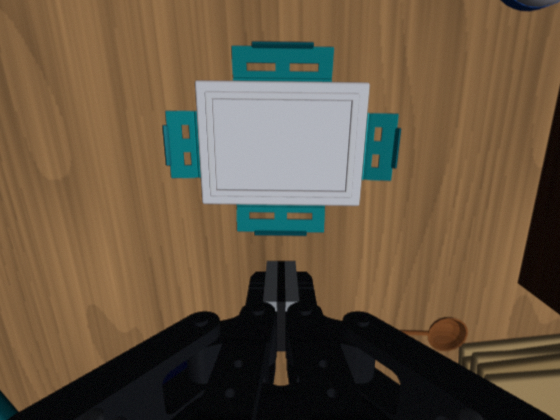

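The wrist view shows the lid clearly, with corners at about (197,83), (369,83), (360,206) and (205,206). All four clips are open and the shut fingertip is at (283,265). Next I'll fit the lid pose.

```bash
cat >>h.py <<'E'
def lidfit(s,p0=(.538,-.182,-.03)):
    im=s["img"].astype(int); m=((im.min(2)>150)&(im.max(2)-im.min(2)<40)).astype(np.uint8)
    m=cv2.morphologyEx(m,cv2.MORPH_CLOSE,np.ones((9,9)))
    c=max(cv2.findContours(m,cv2.RETR_EXTERNAL,cv2.CHAIN_APPROX_NONE)[0],key=cv2.contourArea)
    k=cv2.approxPolyDP(cv2.convexHull(c),6,True)[:,0].astype(float)
    if len(k)!=4: return k
    def f(p):
        q=proj(s,rect(p,.075,.055,.072)); return np.concatenate([k[np.argmin(((k-a)**2).sum(1))]-a for a in q])
    r=least_squares(f,p0); return k.tolist(),r.x.round(4),r.fun.round(1)
E
python3 - <<'E'
from h import *
W=dict(np.load("pics/w1.npz"));print(lidfit(W))
k=np.array([(197,83),(369,83),(360,206),(205,206.)])
print(np.array([ray(W,p,.072) for p in k]).round(4))
ee,R=W["ee"],W["R"]
for a in(-.011,.011):print(proj(W,ee+R@[a,0,.073]))
z=.064+.028*np.sin(.2)
for n,px in dict(left=(282,45),right=(281,232),front=(167,145),back=(397,147)).items():print(n,ray(W,px,z).round(4))
E
```

```text
([[196.0, 82.0], [368.0, 84.0], [358.0, 204.0], [204.0, 202.0]], array([ 0.5384, -0.1851, -0.0358]), array([ 3.1, -3.6,  3.4,  2.3, -3.7,  2.3, -2.7, -3.3]))
[[ 0.4688 -0.1301  0.072 ]
 [ 0.6131 -0.1338  0.072 ]
 [ 0.6107 -0.2415  0.072 ]
 [ 0.4653 -0.2379  0.072 ]]
[[281.53606203 303.73406557]]
[[281.71471916 262.7482039 ]]
left [ 0.5409 -0.1027  0.0696]
right [ 0.5359 -0.2667  0.0696]
front [ 0.436  -0.1809  0.0696]
back [ 0.6417 -0.1878  0.0696]
```

The centre is (0.539,-0.1845) with yaw -0.031, and the fingertip projection matches. I'll start with the right clip: fingertip centre 18.5 mm outside the hinge, then a slow press.

>>> {"op": "step_arm", "data": {"deltas": [0, 0, 0, -1.45, 0, 0, 1, 0, 0, 0, -1.45, 0, 0, 1, 0, 0, 0, 0, 0, 2.5, 1, 0, 0, 0, 0, 0, 2.5, 1, 0, 0, 0, 0, 0, 2.5, 1, 0, 0, 0, 0, 0, 2.5, 1, 0, 0, 0, 0, 0, 2.5, 1, 0, 0, 0, 0, 0, 2, 1, 0, 0, 0, 0, 0, 0, 1, 0, 0, 0, 0, 0, 0, 1]}}

```text
clock: 3.5
ee_pos: [0.5368, -0.2614, 0.1595]
eef_rot: [[0.031, 1.0, 0.0], [1.0, -0.031, -0.001], [-0.001, 0.001, -1.0]]
force: [-0.7, 0.0, 0.1]
width: -0.0
finger_force: 0.0
```

>>> {"op": "step_arm", "data": {"deltas": [0, 0, 0, 0, 0, 0.5, 1, 0, 0, 0, 0, 0, 0.5, 1, 0, 0, 0, 0, 0, 0.5, 1, 0, 0, 0, 0, 0, 0.5, 1]}}

```text
clock: 3.9
ee_pos: [0.5375, -0.2604, 0.1396]
eef_rot: [[0.029, 1.0, 0.001], [1.0, -0.028, -0.002], [-0.002, 0.001, -1.0]]
force: [-1.2, -2.4, 3.6]
width: -0.0
finger_force: 1.8
```

>>> {"op": "step_arm", "data": {"deltas": [0, 0, 0, 0, 0, 0.5, 1, 0, 0, 0, 0, 0, 0.5, 1, 0, 0, 0, 0, 0, 0.5, 1, 0, 0, 0, 0, 0, 0.4, 1]}}

```text
clock: 4.3
ee_pos: [0.5367, -0.2591, 0.119]
eef_rot: [[0.029, 1.0, -0.001], [1.0, -0.029, 0.001], [0.001, -0.001, -1.0]]
force: [-0.3, 0.7, 0.3]
width: -0.0002
finger_force: 0.0
```

>>> {"op": "step_arm", "data": {"deltas": [0, 0, 0, 0, 0, 0.4, 1, 0, 0, 0, 0, 0, 0.3, 1, 0, 0, 0, 0, 0, 0, 1]}}

```text
clock: 4.6
ee_pos: [0.5366, -0.2592, 0.1119]
eef_rot: [[0.029, 1.0, -0.001], [1.0, -0.029, 0.001], [0.001, -0.001, -1.0]]
force: [-0.5, 0.2, 0.0]
width: -0.0002
finger_force: 0.0
```

>>> {"op": "step_arm", "data": {"deltas": [0, 0, 0, 0, 0, -2, 1, 0, 0, 0, 0, 0, -3, 1, 0, 0, 0, 0, 0, -3, 1, 0, 0, 0, 3, 0, 0, 1, 0, 0, 0, 3, 0, 0, 1, 0, 0, 0, 3, 0, 0, 1, 0, 0, 0, 3, 0, 0, 1, 0, 0, 0, 3, 0, 0, 1, 0, 0, 0, 0, 0, 0, 1, 0, 0, 0, 0, 0, 0, 1]}}

```text
clock: 5.6
ee_pos: [0.5415, -0.1093, 0.1931]
eef_rot: [[0.027, 1.0, 0.0], [1.0, -0.027, -0.001], [-0.001, 0.0, -1.0]]
force: [0.9, -0.6, -0.1]
width: 0.0
finger_force: 0.0
```

```bash
python3 - <<'E'
from bench import robot
import cv2,numpy as np
f=lambda i:cv2.resize(i,None,fx=5,fy=5,interpolation=cv2.INTER_CUBIC)
a=robot.snapshot("scene")["img"][175:250,180:260,::-1];b=robot.snapshot("side")["img"][150:225,260:340,::-1]
cv2.imwrite("pics/c2.png",np.hstack([f(a),f(b)]))
o=robot.observe();print(o["ee_pos"])
E
```

```text
[ 0.54161513 -0.11045448  0.1931157 ]
```

View pics/c2.png

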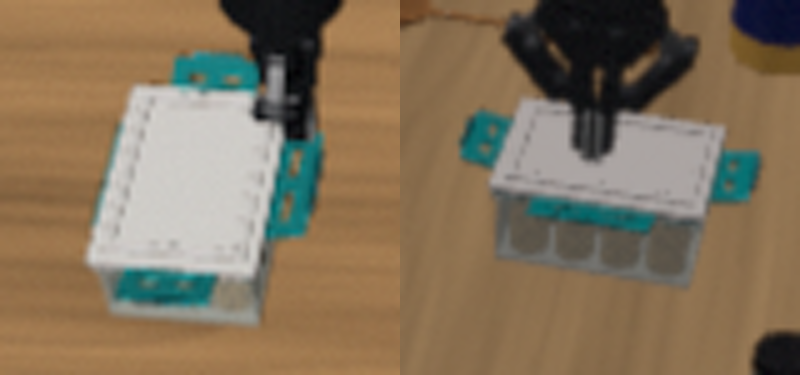

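The right clip has snapped shut: its teal plate now lies flat at (105,190) in the left panel. The lid corners haven't moved. Next is the left clip.

>>> {"op": "step_arm", "data": {"deltas": [0, 0, 0, 0, 0, 2, 1, 0, 0, 0, 0, 0, 1.4, 1, 0, 0, 0, 0, 0, 0.5, 1, 0, 0, 0, 0, 0, 0.5, 1, 0, 0, 0, 0, 0, 0.5, 1, 0, 0, 0, 0, 0, 0.5, 1]}}

```text
clock: 6.3
ee_pos: [0.5418, -0.1096, 0.1393]
eef_rot: [[0.029, 1.0, 0.001], [1.0, -0.029, 0.001], [0.001, 0.001, -1.0]]
force: [-0.9, 2.8, 3.9]
width: -0.0002
finger_force: 1.8
```

>>> {"op": "step_arm", "data": {"deltas": [0, 0, 0, 0, 0, 0.5, 1, 0, 0, 0, 0, 0, 0.5, 1, 0, 0, 0, 0, 0, 0.5, 1, 0, 0, 0, 0, 0, 0.5, 1, 0, 0, 0, 0, 0, 0.4, 1, 0, 0, 0, 0, 0, 0.3, 1, 0, 0, 0, 0, 0, 0, 1]}}

```text
clock: 7.0
ee_pos: [0.5409, -0.1095, 0.1111]
eef_rot: [[0.029, 1.0, -0.001], [1.0, -0.029, 0.001], [0.0, -0.001, -1.0]]
force: [-0.8, 0.4, -1.0]
width: 0.0001
finger_force: 0.0
```

>>> {"op": "step_arm", "data": {"deltas": [0, 0, 0, 0, 0, -2, 1, 0, 0, 0, 0, 0, -3, 1, 0, 0, 0, 0, 0, -3, 1, 0, 0, 0.143, 0, 0, 0, 1, 0, 0, 0.143, 0, 0, 0, 1, 0, 0, 0.143, 0, 0, 0, 1, 0, 0, 0.143, 0, 0, 0, 1, 0, 0, 0.143, 0, 0, 0, 1, 0, 0, 0.143, 0, 0, 0, 1, 0, 0, 0.143, 0, 0, 0, 1, 0, 0, 0.143, 0, 0, 0, 1, 0, 0, 0.143, 0, 0, 0, 1, 0, 0, 0.143, 0, 0, 0, 1, 0, 0, 0.141, 0, 0, 0, 1]}}

```text
clock: 8.4
ee_pos: [0.5414, -0.1097, 0.192]
eef_rot: [[0.999, -0.035, 0.0], [-0.035, -0.999, -0.0], [0.0, 0.0, -1.0]]
force: [-0.3, 0.1, 0.3]
width: 0.0002
finger_force: 0.0
```

>>> {"op": "step_arm", "data": {"deltas": [0, 0, 0, 2.38, 1.88, 0, 1, 0, 0, 0, 2.38, 1.88, 0, 1, 0, 0, 0, 2.38, 1.88, 0, 1, 0, 0, 0, 2.37, 1.88, 0, 1, 0, 0, 0, 0, 0, 0, 1, 0, 0, 0, 0, 0, 0, 1]}}

```text
clock: 9.0
ee_pos: [0.6342, -0.1878, 0.1914]
eef_rot: [[1.0, -0.03, -0.001], [-0.03, -1.0, 0.001], [-0.001, -0.001, -1.0]]
force: [0.3, 0.2, 0.1]
width: 0.0001
finger_force: 0.0
```

```bash
python3 - <<'E'
from bench import robot
from h import *
f=lambda i:cv2.resize(i,None,fx=5,fy=5,interpolation=cv2.INTER_CUBIC)
a=robot.snapshot("scene")["img"][175:250,180:260,::-1];b=robot.snapshot("side")["img"][150:225,260:340,::-1]
cv2.imwrite("pics/c3.png",np.hstack([f(a),f(b)]))
o=robot.observe();print(o["ee_pos"],o["eef_rot"].round(3),o["q"].round(2))
E
```

```text
[ 0.63343382 -0.18686388  0.19144065] [[ 1.    -0.029 -0.001]
 [-0.029 -1.     0.001]
 [-0.001 -0.001 -1.   ]] [-0.42  0.49  1.41  0.    1.24  1.18]
```

View pics/c3.png

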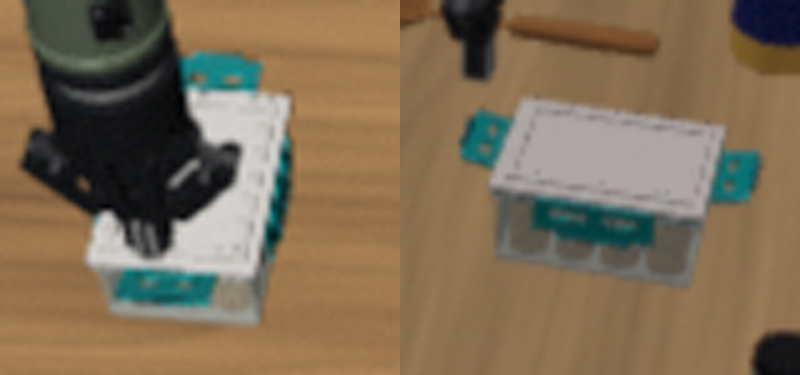

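The left clip is shut, lying flat on the near side at (590,220) in the right panel, and the box is unmoved. Next is the back clip.

>>> {"op": "step_arm", "data": {"deltas": [0, 0, 0, 0, 0, 2, 1, 0, 0, 0, 0, 0, 1.2, 1, 0, 0, 0, 0, 0, 0.5, 1, 0, 0, 0, 0, 0, 0.5, 1, 0, 0, 0, 0, 0, 0.5, 1, 0, 0, 0, 0, 0, 0.5, 1]}}

```text
clock: 9.7
ee_pos: [0.635, -0.1877, 0.1407]
eef_rot: [[1.0, -0.029, 0.002], [-0.029, -1.0, -0.0], [0.002, 0.0, -1.0]]
force: [0.5, 1.0, 2.5]
width: 0.0004
finger_force: 1.7
```

>>> {"op": "step_arm", "data": {"deltas": [0, 0, 0, 0, 0, 0.5, 1, 0, 0, 0, 0, 0, 0.5, 1, 0, 0, 0, 0, 0, 0.5, 1, 0, 0, 0, 0, 0, 0.5, 1, 0, 0, 0, 0, 0, 0.4, 1, 0, 0, 0, 0, 0, 0.3, 1, 0, 0, 0, 0, 0, 0, 1]}}

```text
clock: 10.4
ee_pos: [0.6336, -0.1874, 0.1117]
eef_rot: [[1.0, -0.029, -0.002], [-0.029, -1.0, 0.001], [-0.002, -0.001, -1.0]]
force: [0.0, -0.0, -0.7]
width: -0.0
finger_force: 0.0
```

>>> {"op": "step_arm", "data": {"deltas": [0, 0, 0, 0, 0, -2, 1, 0, 0, 0, 0, 0, -3, 1, 0, 0, 0, 0, 0, -3, 1, 0, 0, 0, -3.8, 0, 0, 1, 0, 0, 0, -3.8, 0, 0, 1, 0, 0, 0, -3.8, 0, 0, 1, 0, 0, 0, -3.8, 0, 0, 1, 0, 0, 0, -3.8, 0, 0, 1, 0, 0, 0, 0, 0, 0, 1, 0, 0, 0, 0, 0, 0, 1]}}

```text
clock: 11.4
ee_pos: [0.444, -0.1822, 0.1932]
eef_rot: [[1.0, -0.03, 0.001], [-0.03, -1.0, -0.0], [0.001, 0.0, -1.0]]
force: [0.4, -0.8, 0.5]
width: -0.0
finger_force: 0.0
```

```bash
python3 - <<'E'
from bench import robot
from h import *
f=lambda i:cv2.resize(i,None,fx=5,fy=5,interpolation=cv2.INTER_CUBIC)
a=robot.snapshot("scene")["img"][175:250,180:260,::-1];b=robot.snapshot("side")["img"][150:225,260:340,::-1]
cv2.imwrite("pics/c4.png",np.hstack([f(a),f(b)]))
o=robot.observe();print(o["ee_pos"],o["eef_rot"].round(3),o["q"].round(2))
E
```

```text
[ 0.44562958 -0.18267956  0.19374298] [[ 1.    -0.029  0.002]
 [-0.029 -1.    -0.001]
 [ 0.002  0.001 -1.   ]] [-0.57  0.13  1.87  0.    1.13  1.03]
```

View pics/c4.png

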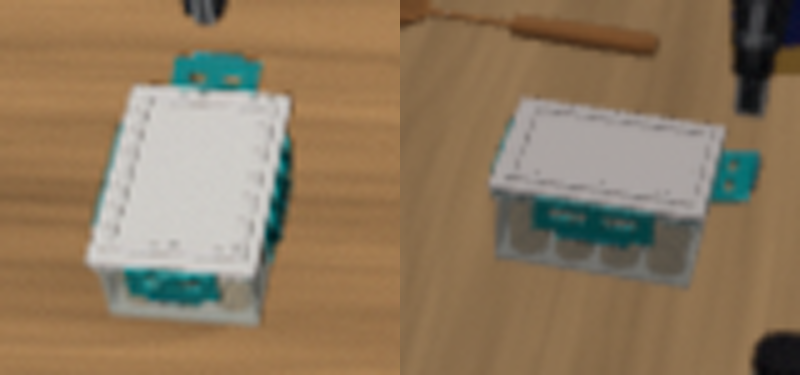

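The back clip is shut as well: the plate at (490,145) in the right panel has folded down, and the lid hasn't moved. Only the front clip is still open.

>>> {"op": "step_arm", "data": {"deltas": [0, 0, 0, 0, 0, 2, 1, 0, 0, 0, 0, 0, 1.4, 1, 0, 0, 0, 0, 0, 0.5, 1, 0, 0, 0, 0, 0, 0.5, 1, 0, 0, 0, 0, 0, 0.5, 1, 0, 0, 0, 0, 0, 0.5, 1]}}

```text
clock: 12.1
ee_pos: [0.4448, -0.1824, 0.1393]
eef_rot: [[1.0, -0.029, 0.0], [-0.029, -1.0, -0.001], [0.0, 0.001, -1.0]]
force: [-2.9, 0.1, 3.9]
width: -0.0001
finger_force: 2.0
```

>>> {"op": "step_arm", "data": {"deltas": [0, 0, 0, 0, 0, 0.5, 1, 0, 0, 0, 0, 0, 0.5, 1, 0, 0, 0, 0, 0, 0.5, 1, 0, 0, 0, 0, 0, 0.5, 1, 0, 0, 0, 0, 0, 0.4, 1, 0, 0, 0, 0, 0, 0.3, 1, 0, 0, 0, 0, 0, 0, 1]}}

```text
clock: 12.8
ee_pos: [0.444, -0.1818, 0.1112]
eef_rot: [[1.0, -0.029, -0.001], [-0.029, -1.0, 0.001], [-0.001, -0.001, -1.0]]
force: [0.3, 0.2, 0.4]
width: -0.0001
finger_force: 0.0
```

>>> {"op": "step_arm", "data": {"deltas": [0, 0, 0, 0, 0, -2, 1, 0, 0, 0, 0, 0, -3, 1, 0, 0, 0, 0, 0, -3, 1, 0, 0, 0, 0, 0, -3, 1, 0, 0, 0, 0, 0, -3, 1, 0, 0, 0, 0, 0, 0, 1, 0, 0, 0, 0, 0, 0, 1]}}

```text
clock: 13.5
ee_pos: [0.4446, -0.1822, 0.2526]
eef_rot: [[1.0, -0.029, 0.002], [-0.029, -1.0, -0.001], [0.002, 0.001, -1.0]]
force: [0.1, -0.0, -0.6]
width: -0.0002
finger_force: 0.0
```

```bash
python3 - <<'E'
from bench import robot
from h import *
f=lambda i:cv2.resize(i,None,fx=5,fy=5,interpolation=cv2.INTER_CUBIC)
a=robot.snapshot("scene")["img"][175:250,180:260,::-1];b=robot.snapshot("side")["img"][150:225,260:340,::-1]
cv2.imwrite("pics/c5.png",np.hstack([f(a),f(b)]))
E
```

```text
(no output)
```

View pics/c5.png

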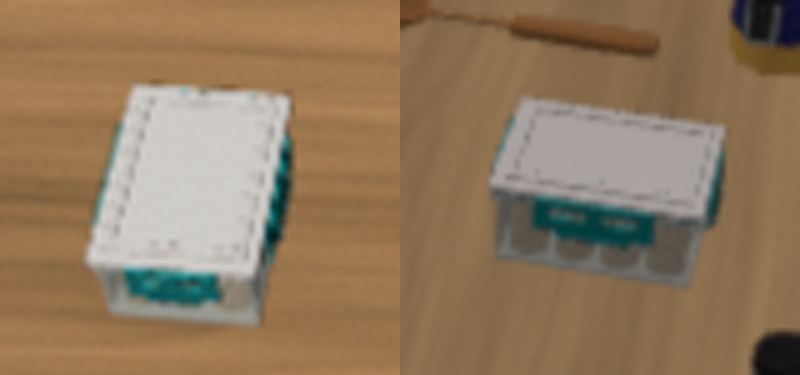

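All four clips lie flat against the box, the lid corners are where they started, and the arm is clear. Handing in.

```bash
python3 -c "
from bench import robot
print(robot.sign_off())"
```

```text
the job is handed in; nothing more can be done
None
```

All four clips on the food box look shut in the final pictures, the box has not visibly moved, the arm touched nothing else, and the job was handed in at about 13.6 s (no verdict was returned).

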